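# Seat a probe barrel in a V-block against its back stop

### The job

Take the steel probe barrel out of its white-and-grey parking cradle and lay it in the V-block, bare steel nose towards the back stop but still clear of the red pin, so that it lies on both flanks of the V. Then slide it gently along the V, pushing the sprung red pin all the way in, until the nose bears firmly on the hard face of the brass stop sleeve; press with about one kilogram there, and never ram it or press it with twice that. Leave it lying there fully home and leave the other things on the bench alone.

Things in the scene. Friction and masses are not known exactly. Their poses are not given: they have to be found in the camera images.
- barrel: The loose probe barrel: a plain straight steel cylinder, 34 mm diameter, 170 mm long, about 0.25 kg (varies), blue plastic cap on the tail end, bare darker steel nose at the other, three thin black rings. Origin in the middle of its axis; +x runs along the axis to the nose. It may be pushed on the flat face of the blue tail.
- nose (a point): Centre of the flat nose face of the barrel, 85 mm along +x from its origin.
- tail (a point): Centre of the flat face of the blue tail, 85 mm along -x from the barrel's origin.
- cradle: Parking cradle, fixed: grey base 160 x 64 x 6 mm with two white V rests, 24 mm high, 42 to 68 mm either side of its middle along x; between them 84 mm are free for fingers, down to the base. Origin under the centre of the base, x along the groove. The barrel starts in it, axis 32 mm above the bench, nose towards +x.
- v_block: V-block, fixed: aluminium base 12 mm thick, x = -105 to +115 mm, 80 mm wide, with two dark V saddles in line (x = -88 to -58 and 35 to 70 mm), 54 mm wide, 45 mm high; the gap between is free for fingers down to the base. Origin on the bench under the V's centre line; +x runs along the V to the back stop. A barrel lying in it has its axis at y = 0, z = 50 mm.
- flank_left: The two polished 45 degree faces on the +y side of the V, which is open upward. Frame the same as that of the V-block. The barrel slides on the flanks with a few newtons of friction and stays where it is left.
- flank_right: The two polished 45 degree faces on the -y side of the V. Frame the same as that of the V-block.
- back_stop: Upright bracket 50 mm wide, 74 mm above the bench; origin at the foot of its front face (x = 90, z = 12 mm in the V-block). Carries a brass sleeve (20 mm diameter, on the V's axis, pointing to -x) whose unyielding end face lies 10 to 22 mm in front of the bracket (x = 68 to 80 mm in the V-block): it is screwed out by a different, unreported amount each time.
- stop_pin (a joint): Sprung red pin, 8 mm diameter, in the middle of the sleeve's end face: 0 = standing out 5 mm, 0.005 m = pushed in flush with the sleeve. Pushing it in takes 0.3 to 0.9 N, too little to slide the barrel back.
- timer: White bench timer 62 x 62 x 18 mm, loose; origin under its centre.
- red_jar: White jar with red cap, 68 mm diameter, 128 mm tall, loose; origin under its centre.
There are look-alikes about, which are no part of the job. Of the things shaped like the barrel, the steel one is meant.

How it is judged:
By the outcome, as a careful person would: the job done as asked, in the order asked, and still so for the second after the job is handed in, with the robot touching nothing.
It also fails if it takes over 69 s, if anything falls off the work surface, if the arm or the gripper's body presses on something with over 40 N, if the wrist force passes 120 N, or if a joint passes its speed limit or range.

### The arm

A 6-joint arm with a two-finger parallel gripper is mounted at the origin on a cart in front of the work surface, level with it; the furniture and walls round the work are solid. World frame = base frame: x ahead of the robot, y to its left, z up, the work surface at z = 0. Lengths are in mm, angles in rad, forces in N, time in s.
With the tool pointing down it reaches from about 350 to 975 mm from the base axis. Payload 7.1 kg.
Tool frame: the origin (TCP) lies between the finger pads; the fingertips stand 8 mm ahead of it and the grasp point (between the pads) lies 11 mm behind it (ctrl.tips_ahead is the distance from the TCP to the fingertips, in mm); y points along the fingers, z is the direction in which the jaws open and shut, and the axes are right-handed (so a half turn about y gives the same grasp; the last joint's range is limited). The gripper opens to 88 mm and grips with 3 to 60 N. Pads are 20 mm wide; open, the fingers measure 115 mm over their backs; the gripper's body (75 mm by 178 mm) begins 61 mm behind the grasp point.
Start: joints at [-1.283, 0.423, 1.63, -0, 1.089, -0.019], TCP at [188.774, -595.793, 230.675] pointing down, gripper open.
Joint ranges: [-3, 3], [-0.9, 2.11], [0.09, 2.58], [-1.31, 4.45], [0.11, 2.69], [-2.54, 2.54]. Speed limits (rad/s): [2.39, 2.39, 3.01, 3.14, 3.14, 3.14].

### API

Orientations are given as a rotation vector (axis times angle).
In Python, from workcell import ctrl gives the robot as it stands.
- The arm moves only by the shell command python3 -m creep 'ROWS'. ROWS is JSON, a list of rows, each an object of numbers: "tx", "ty", "tz": the shift along the world's x, y, z in mm; "rx", "ry", "rz": the turn, a rotation vector about the world's x, y, z in rad; "fingers": the closure in counts, from 0 (fully open) to 255 (shut). A call has 1 to 10 rows; each row is the pose to reach, as a shift and turn from the pose commanded when the call began; what a row does not reach only later rows make up. A row lasts 1/8 s, in which the tool goes at most 62.5 mm and 10.7 degrees, less where a joint would pass 70% of its speed; a pose out of reach is approached as far as the arm can. A call with a gripper value outside its range is refused whole. The fingers move at their own pace and stop on an object; the grip force is fixed at half the most. Time passes only in rows, so rows that repeat a pose let the fingers close. It gives the time, the measured TCP pose, the force and the opening at its end, in the units of the state.
- ctrl.get_obs(): the state, without advancing time (a new reading comes with each control period).
- ctrl.get_image(name): name is "scene" or "top" or "wrist"; returns a dict with "pixels" (480x640x3 uint8, blue, green, red), "intrinsics" (3x3 intrinsics, pixels), "rvec" (rotation vector, rad) and "tvec" (3), from world to camera coordinates, as OpenCV has them. Camera axes: x right, y down, z forward; pixel columns grow to the right and rows downward; lengths in mm; the calibration is good to about 2 mm. The wrist camera is an equidistant fisheye: a pixel r from the principal point sees the ray r / f radians off the axis. A picture is of the moment at which its call begins. There is no depth.
- ctrl.close_job(): hands the job in, once; it reports no verdict.
The state is a dict: "t": time; "qpos": joint angles; "qvel": joint speeds; "joint_torque": joint torques, N m; "ee_pos": TCP position; "orientation": TCP orientation; "ft_force": force on the tool from outside, world axes, zero at the start; "moment": the same for the moment, N m; "width": finger opening in mm.
Only numpy, scipy, OpenCV 4.12 (cv2) and the standard library are available. Lean on these libraries where they do the work, as an engineer would, in place of code of your own. Each camera call takes 0.05 s, during which the arm holds its last target.

## Working session

There is one attempt and no reset: what is moved stays moved. The work goes in short steps, Python scripts to look and compute and a shell command to move; the robot and the scene stay as the last step left them, time stands still between calls to the robot, and variables do not carry over. Pictures are saved under pics/ and viewed, and the job is handed in when it is done.

```bash
ls; mkdir -p pics; python3 - <<'E'
from workcell import ctrl
import cv2
print(ctrl.get_obs())
for n in ["scene","top","wrist"]:
    im=ctrl.get_image(n); cv2.imwrite(f"pics/{n}0.png",im["pixels"]); print(n,im["intrinsics"],im["rvec"],im["tvec"])
E
```

```text
pics
{'t': 0.0, 'qpos': array([-1.28299575e+00,  4.23807667e-01,  1.63067911e+00, -4.42976001e-06,
        1.08863321e+00, -1.89950200e-02]), 'qvel': array([-6.81664936e-04,  4.54095586e-05, -1.38578971e-03,  1.35082786e-03,
       -2.91888551e-04,  6.17743531e-04]), 'joint_torque': array([-3.33312914e-05, -5.44640422e+01, -2.73671454e+01,  6.42996957e-02,
        2.25380069e-02, -1.34717429e-04]), 'ee_pos': array([ 188.62413212, -595.28236688,  229.92669634]), 'orientation': array([-0.31813016,  2.05775444, -2.05460642]), 'ft_force': array([-0.15287269,  0.49203327,  0.41634624]), 'moment': array([-0.00542918,  0.01132438,  0.01609062]), 'width': 87.99582125536429}
scene [[462.126437     0.         321.49006549]
 [  0.         462.126437   237.97825469]
 [  0.           0.           1.        ]] [ 0.96904526 -2.52919632  1.00790796] [ 319.34023983  356.31872669 1035.73039672]
top [[615.72252222   0.         324.49801755]
 [  0.         615.72252222 232.28768342]
 [  0.           0.           1.        ]] [ 1.60855931 -2.31208466  0.56374346] [ 117.18412248  502.52005082 1805.31706   ]
wrist [[371.64829954   0.         319.62087392]
 [  0.         371.64829954 245.35017507]
 [  0.           0.           1.        ]] [-2.34176433  1.71280443  0.24682421] [-624.00116462  -34.77760424  389.48131289]
```

View pics/scene0.png

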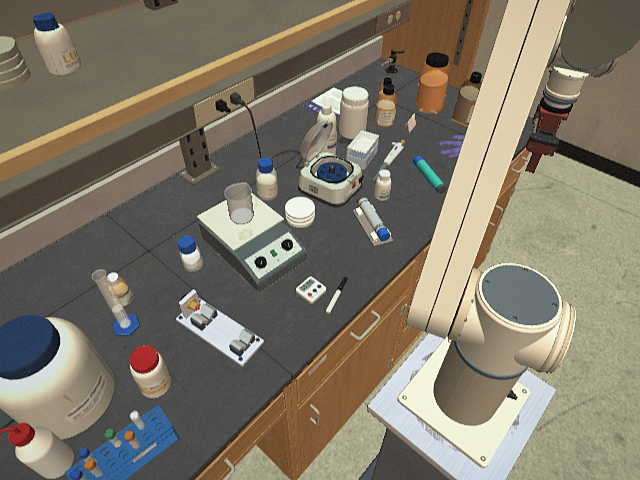

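View pics/top0.png

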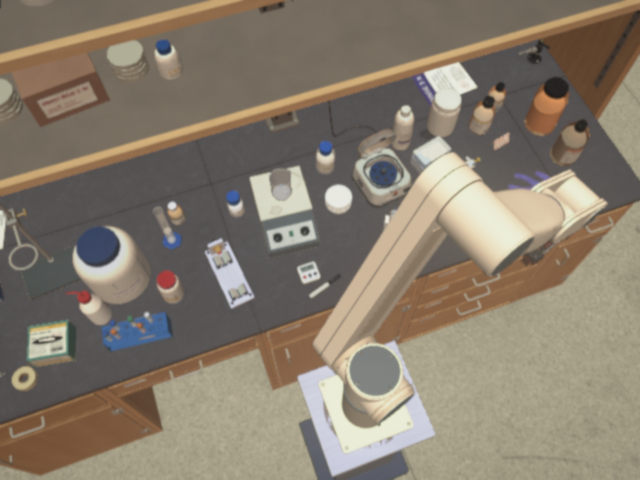

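View pics/wrist0.png

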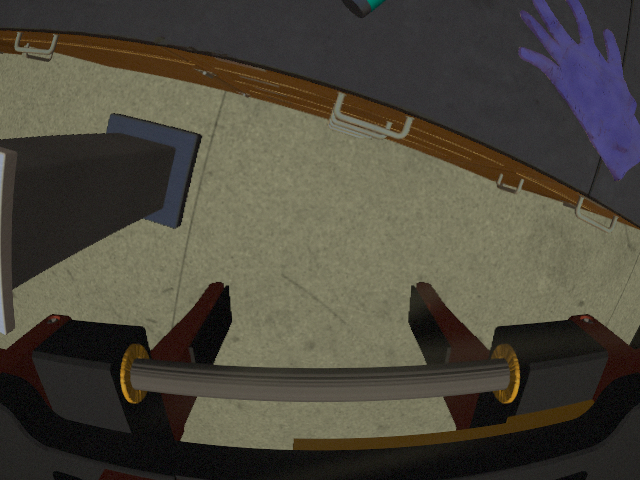

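The scene view shows the steel barrel in its cradle at about (374,222), with the blue tail at the near end (384,236). The V-block is at about (220,327), with its back stop at (190,303). The green cylinder at (428,173) is a look-alike. Next I'll look at enlarged crops.

```bash
cat > h.py <<'E'
import numpy as np, cv2
from workcell import ctrl
def snap(n,f=None):
    im=ctrl.get_image(n)
    if f: cv2.imwrite(f"pics/{f}.png",im["pixels"])
    return im
def crop(px,f,x0,y0,w,h,s):
    c=cv2.resize(px[y0:y0+h,x0:x0+w],None,fx=s,fy=s,interpolation=cv2.INTER_CUBIC); cv2.imwrite(f"pics/{f}.png",c)
def ray(im,u,v,fish=False):
    R=cv2.Rodrigues(np.array(im["rvec"]))[0]; t=np.array(im["tvec"]).ravel(); K=im["intrinsics"]
    x=(u-K[0,2])/K[0,0]; y=(v-K[1,2])/K[1,1]
    if fish:
        r=np.hypot(x,y); s=np.sin(r)/r if r>1e-9 else 1; d=np.array([x*s,y*s,np.cos(r)])
    else: d=np.array([x,y,1.])
    return -R.T@t, R.T@d
def at(im,u,v,z,fish=False):
    c,d=ray(im,u,v,fish); return c+d*(z-c[2])/d[2]
def proj(im,P,fish=False):
    R=cv2.Rodrigues(np.array(im["rvec"]))[0]; p=np.atleast_2d(P)@R.T+np.array(im["tvec"]).ravel(); K=im["intrinsics"]
    if fish:
        th=np.arctan2(np.hypot(p[:,0],p[:,1]),p[:,2]); ph=np.arctan2(p[:,1],p[:,0])
        return np.c_[K[0,2]+K[0,0]*th*np.cos(ph),K[1,2]+K[1,1]*th*np.sin(ph)]
    return np.c_[K[0,2]+K[0,0]*p[:,0]/p[:,2],K[1,2]+K[1,1]*p[:,1]/p[:,2]]
E
python3 - <<'E'
from h import *
s=cv2.imread("pics/scene0.png");t=cv2.imread("pics/top0.png")
crop(s,"c1",340,180,70,75,8);crop(s,"c2",165,280,110,90,7);crop(t,"c3",190,225,80,90,6)
E
```

```text
(no output)
```

View pics/c1.png

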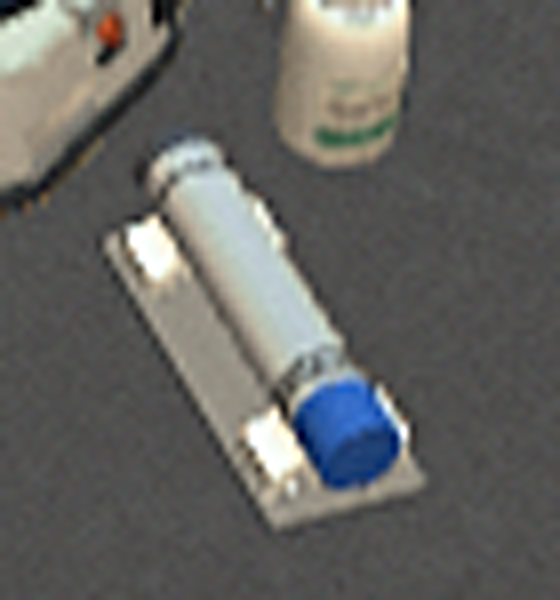

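View pics/c2.png

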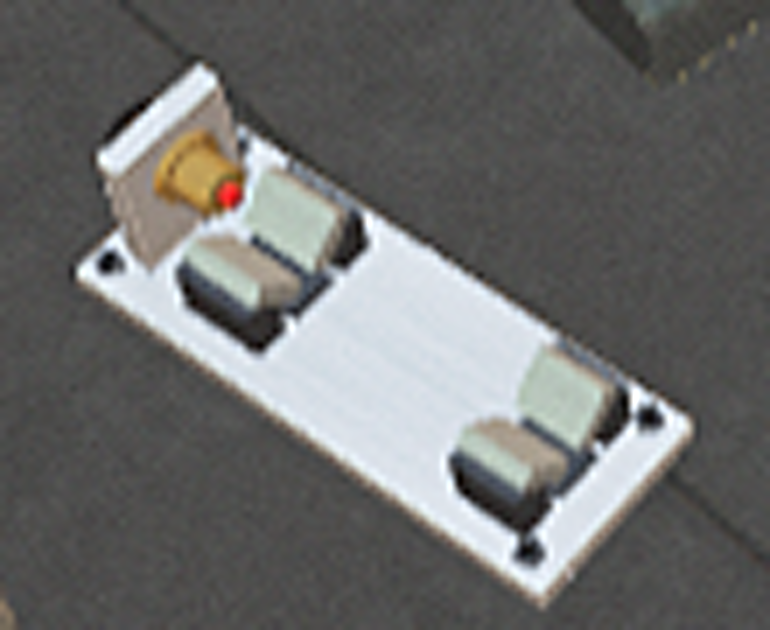

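View pics/c3.png

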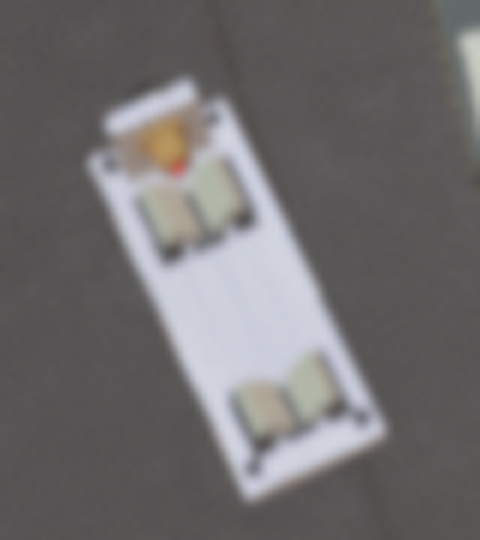

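```bash
python3 - <<'E'
from h import *
np.set_printoptions(precision=1,suppress=True)
s=snap("scene");t=snap("top")
print("vb scene");
for p in [(80,268),(543,592),(690,424),(240,127)]: print(at(s,165+p[0]/7,280+p[1]/7,12))
print("vb top")
for p in [(90,158),(248,497),(385,432),(228,97)]: print(at(t,190+p[0]/6,225+p[1]/6,12))
print("cradle")
for p in [(108,240),(275,520),(422,478)]: print(at(s,340+p[0]/8,180+p[1]/8,6))
print("tail face c, top line rings")
print(at(s,340+350/8,180+450/8,32))
print(at(s,340+180/8,180+148/8,32))
E
```

```text
vb scene
[638.7 307.7  12. ]
[421.6 281.8  12. ]
[431.4 205.8  12. ]
[645.6 231.1  12. ]
vb top
[635.3 306.9  12. ]
[416.8 281.5  12. ]
[426.6 203.6  12. ]
[645.  225.8  12. ]
cradle
[ 563.  -302.4    6. ]
[ 425.3 -228.3    6. ]
[ 398.  -281.3    6. ]
tail face c, top line rings
[ 413.4 -253.1   32. ]
[ 558.9 -339.3   32. ]
```

```bash
python3 - <<'E'
from h import *
np.set_printoptions(precision=3,suppress=True)
o=ctrl.get_obs();R=cv2.Rodrigues(o["orientation"])[0];print(R, o["t"])
w=snap("wrist");c,d=ray(w,320,245,True);p=c-o["ee_pos"];print("cam offs tool",R.T@p,"axis",R.T@d)
print("jaw z yaw",np.degrees(np.arctan2(R[1,2],R[0,2])))
# tool x yaw wanted -28.3 or 151.7 
print("x yaw",np.degrees(np.arctan2(R[1,0],R[0,0])))
E
```

```text
[[-0.953 -0.     0.302]
 [-0.302  0.001 -0.953]
 [-0.    -1.    -0.001]] 0.25
cam offs tool [ -76.846 -153.188   -0.569] axis [0.281 0.96  0.002]
jaw z yaw -72.42111770888692
x yaw -162.42111812260165
```

```bash
python3 -m creep '[{"tx":36,"ty":38,"rz":-0.1},{"tx":73,"ty":76,"rz":-0.2},{"tx":110,"ty":114,"rz":-0.3},{"tx":146,"ty":152,"rz":-0.4},{"tx":182,"ty":190,"rz":-0.5},{"tx":219,"ty":228,"rz":-0.6},{"tx":255,"ty":266,"rz":-0.7},{"tx":291,"ty":303,"rz":-0.8},{"tx":291,"ty":303,"rz":-0.8},{"tx":291,"ty":303,"rz":-0.8}]'
python3 - <<'E'
from h import *
o=ctrl.get_obs();print(o)
w=snap("wrist","w1");s=snap("scene","s1")
E
```

```text
{'t': 0.3, 'qpos': array([-1.28298960e+00,  4.23394380e-01,  1.63012652e+00,  7.30727391e-06,
        1.08860547e+00, -1.89658050e-02]), 'qvel': array([ 0.00076213, -0.00181238, -0.00124118,  0.00265791,  0.00026281,
       -0.00126642]), 'joint_torque': array([-2.69077973e-04, -5.44065106e+01, -2.73543870e+01,  6.43153209e-02,
        2.04712112e-02, -6.41972406e-05]), 'ee_pos': array([ 188.736242  , -595.63649519,  230.40199945]), 'orientation': array([-0.31794422,  2.05668809, -2.05558588]), 'ft_force': array([-0.22005924,  0.34408081,  0.96702431]), 'moment': array([ 0.05247013, -0.01927813, -0.04240028]), 'width': 87.71830765589623}schema error: expected keys tx, ty, tz, rx, ry, rz, fingers
```

View pics/w1.png

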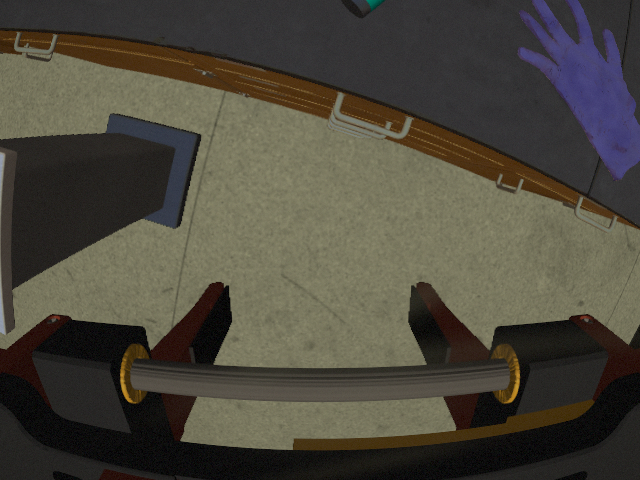

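The move was refused because every row needs all of the keys. The picture is unchanged from the start, so I'm retyping the rows in full.

```bash
python3 -m creep '[{"tx":36,"ty":38,"tz":0,"rx":0,"ry":0,"rz":-0.1,"fingers":0},{"tx":73,"ty":76,"tz":0,"rx":0,"ry":0,"rz":-0.2,"fingers":0},{"tx":110,"ty":114,"tz":0,"rx":0,"ry":0,"rz":-0.3,"fingers":0},{"tx":146,"ty":152,"tz":0,"rx":0,"ry":0,"rz":-0.4,"fingers":0},{"tx":182,"ty":190,"tz":0,"rx":0,"ry":0,"rz":-0.5,"fingers":0},{"tx":219,"ty":228,"tz":0,"rx":0,"ry":0,"rz":-0.6,"fingers":0},{"tx":255,"ty":266,"tz":0,"rx":0,"ry":0,"rz":-0.7,"fingers":0},{"tx":291,"ty":303,"tz":0,"rx":0,"ry":0,"rz":-0.8,"fingers":0},{"tx":291,"ty":303,"tz":0,"rx":0,"ry":0,"rz":-0.8,"fingers":0},{"tx":291,"ty":303,"tz":0,"rx":0,"ry":0,"rz":-0.8,"fingers":0}]'
python3 - <<'E'
from h import *
o=ctrl.get_obs();print(o["t"],o["ee_pos"],o["qpos"])
w=snap("wrist","w2");s=snap("scene","s2")
E
```

```text
t: 1.65
ee_pos: [479.5, -292.9, 230.6]
orientation: [-0.488, -1.946, 1.947]
ft_force: [-0.6, 0.7, 0.8]
width: 88.0
1.65 [ 479.51343236 -292.90481177  230.60627889] [-5.69344373e-01  3.31305800e-01  1.77114464e+00 -4.01240756e-04
  1.03938195e+00  1.49321494e+00]
```

View pics/w2.png

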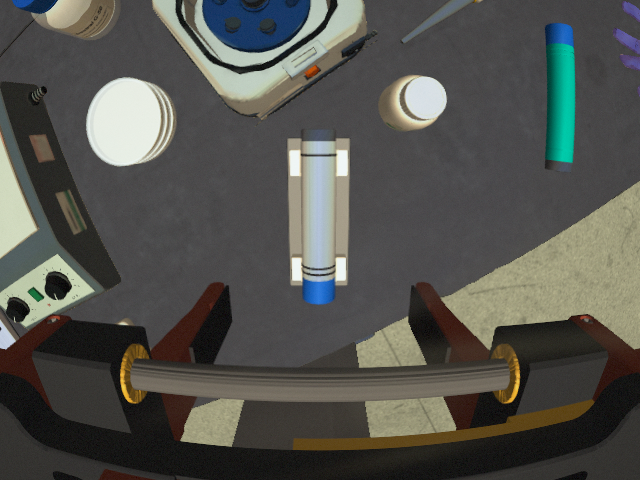

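View pics/s2.png

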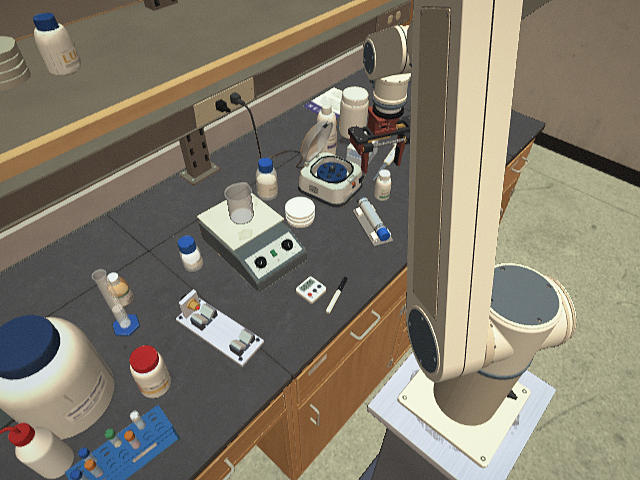

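The wrist view shows the barrel, tail end at (319,303) and nose at (319,131). The cradle base corners are at about (289,139), (349,139), (291,286) and (347,286).

```bash
python3 - <<'E'
from h import *
np.set_printoptions(precision=1,suppress=True)
w=snap("wrist");crop(w["pixels"],"w2c",270,115,100,200,3)
for p in [(289,139),(349,139),(291,286),(347,286)]: print(at(w,*p,6,True))
a=at(w,319,131,32,True);b=at(w,319,300,32,True);print(a,b,(a+b)/2,np.degrees(np.arctan2(*(a-b)[[1,0]])))
o=ctrl.get_obs();R=cv2.Rodrigues(o["orientation"])[0];print(o["ee_pos"],R, np.degrees(np.arctan2(-R[1,0],-R[0,0])))
E
```

```text
[ 561.5 -303.3    6. ]
[ 532.9 -356.4    6. ]
[ 422.6 -227.8    6. ]
[ 393.4 -282.2    6. ]
[ 553.6 -333.3   32. ] [ 403.7 -252.7   32. ] [ 478.7 -293.    32. ] -28.261560586158467
[ 478.9 -293.7  230.7] [[-0.9 -0.  -0.5]
 [ 0.5  0.  -0.9]
 [ 0.  -1.   0. ]] -28.325405682425874
```

View pics/w2c.png

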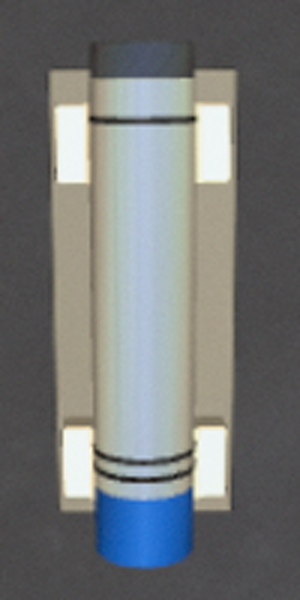

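```bash
python3 -m creep '[{"tx":0,"ty":0,"tz":-50,"rx":0,"ry":0,"rz":0,"fingers":0},{"tx":0,"ty":0,"tz":-100,"rx":0,"ry":0,"rz":0,"fingers":0},{"tx":0,"ty":0,"tz":-150,"rx":0,"ry":0,"rz":0,"fingers":0},{"tx":-0.5,"ty":0,"tz":-180,"rx":0,"ry":0,"rz":0,"fingers":0},{"tx":-0.5,"ty":0,"tz":-200,"rx":0,"ry":0,"rz":0,"fingers":0},{"tx":-0.5,"ty":0,"tz":-208,"rx":0,"ry":0,"rz":0,"fingers":0},{"tx":-0.5,"ty":0,"tz":-208,"rx":0,"ry":0,"rz":0,"fingers":0},{"tx":-0.5,"ty":0,"tz":-208,"rx":0,"ry":0,"rz":0,"fingers":100}]'
python3 - <<'E'
from h import *
w=snap("wrist","w3")
E
```

```text
t: 2.8
ee_pos: [480.0, -293.3, 23.8]
orientation: [-0.492, -1.946, 1.947]
ft_force: [0.4, 0.0, 0.0]
width: 80.7
```

View pics/w3.png

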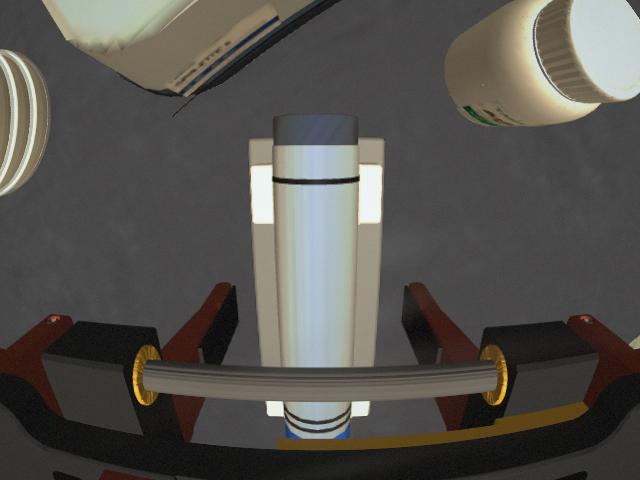

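```bash
python3 -m creep '[{"tx":0,"ty":0,"tz":0,"rx":0,"ry":0,"rz":0,"fingers":140},{"tx":0,"ty":0,"tz":0,"rx":0,"ry":0,"rz":0,"fingers":140},{"tx":0,"ty":0,"tz":0,"rx":0,"ry":0,"rz":0,"fingers":140},{"tx":0,"ty":0,"tz":0,"rx":0,"ry":0,"rz":0,"fingers":140}]'
```

```text
t: 3.35
ee_pos: [479.3, -292.8, 22.7]
orientation: [-0.49, -1.946, 1.946]
ft_force: [-0.7, 0.3, 0.7]
width: 40.5
```

```bash
python3 -m creep '[{"tx":0,"ty":0,"tz":0,"rx":0,"ry":0,"rz":0,"fingers":255},{"tx":0,"ty":0,"tz":0,"rx":0,"ry":0,"rz":0,"fingers":255},{"tx":0,"ty":0,"tz":0,"rx":0,"ry":0,"rz":0,"fingers":255},{"tx":0,"ty":0,"tz":0,"rx":0,"ry":0,"rz":0,"fingers":255}]'
```

```text
t: 3.85
ee_pos: [479.8, -291.8, 22.8]
orientation: [-0.49, -1.947, 1.944]
ft_force: [3.3, 6.0, 2.9]
width: 33.5
```

```bash
python3 -m creep '[{"tx":0,"ty":0,"tz":5,"rx":0,"ry":0,"rz":0,"fingers":255},{"tx":0,"ty":0,"tz":15,"rx":0,"ry":0,"rz":0,"fingers":255},{"tx":0,"ty":0,"tz":50,"rx":0,"ry":0,"rz":0,"fingers":255},{"tx":0,"ty":0,"tz":100,"rx":0,"ry":0,"rz":0,"fingers":255},{"tx":0,"ty":0,"tz":150,"rx":0,"ry":0,"rz":0,"fingers":255},{"tx":0,"ty":0,"tz":200,"rx":0,"ry":0,"rz":0,"fingers":255},{"tx":0,"ty":0,"tz":210,"rx":0,"ry":0,"rz":0,"fingers":255}]'
python3 -m creep '[{"tx":0,"ty":50,"tz":0,"rx":0,"ry":0,"rz":0.06,"fingers":255},{"tx":0,"ty":105,"tz":0,"rx":0,"ry":0,"rz":0.12,"fingers":255},{"tx":0,"ty":160,"tz":0,"rx":0,"ry":0,"rz":0.18,"fingers":255},{"tx":0,"ty":215,"tz":0,"rx":0,"ry":0,"rz":0.24,"fingers":255},{"tx":0,"ty":270,"tz":0,"rx":0,"ry":0,"rz":0.3,"fingers":255},{"tx":0,"ty":325,"tz":0,"rx":0,"ry":0,"rz":0.36,"fingers":255},{"tx":0,"ty":380,"tz":0,"rx":0,"ry":0,"rz":0.42,"fingers":255},{"tx":0,"ty":435,"tz":0,"rx":0,"ry":0,"rz":0.48,"fingers":255},{"tx":6,"ty":490,"tz":0,"rx":0,"ry":0,"rz":0.55,"fingers":255},{"tx":10,"ty":540,"tz":0,"rx":0,"ry":0,"rz":0.61,"fingers":255}]'
python3 -m creep '[{"tx":0,"ty":0,"tz":0,"rx":0,"ry":0,"rz":0,"fingers":255},{"tx":0,"ty":0,"tz":0,"rx":0,"ry":0,"rz":0,"fingers":255}]'
python3 - <<'E'
from h import *
w=snap("wrist","w4");s=snap("scene","s4");t=snap("top","t4");o=ctrl.get_obs();print(o)
E
```

```text
t: 4.72
ee_pos: [480.6, -293.9, 236.7]
orientation: [-0.497, -1.945, 1.95]
ft_force: [0.1, 0.5, -3.9]
width: 33.3
t: 5.98
ee_pos: [488.3, 248.7, 231.3]
orientation: [-0.131, 2.16, -2.162]
ft_force: [-0.5, -0.3, -2.8]
width: 33.2
t: 6.22
ee_pos: [488.2, 246.6, 231.3]
orientation: [-0.13, 2.161, -2.164]
ft_force: [-0.6, -0.7, -1.4]
width: 33.2
{'t': 6.375, 'qpos': array([ 4.44384820e-01,  3.08442415e-01,  1.80057150e+00, -1.70506523e-04,
        1.03379404e+00,  1.90006728e+00]), 'qvel': array([-0.00307634, -0.00519633, -0.00517744,  0.00205235,  0.00134585,
        0.00138416]), 'joint_torque': array([ 4.15857341e-01, -4.74373913e+01, -2.72456843e+01,  4.55091111e-03,
       -7.52242212e-02, -1.64579575e-03]), 'ee_pos': array([488.95300574, 245.94530486, 232.17599339]), 'orientation': array([-0.12586194,  2.1619183 , -2.16320523]), 'ft_force': array([-0.52324379,  0.70774324, -2.19381239]), 'moment': array([ 0.07360124,  0.02981978, -0.02835353]), 'width': 33.1141855417824}
```

View pics/w4.png

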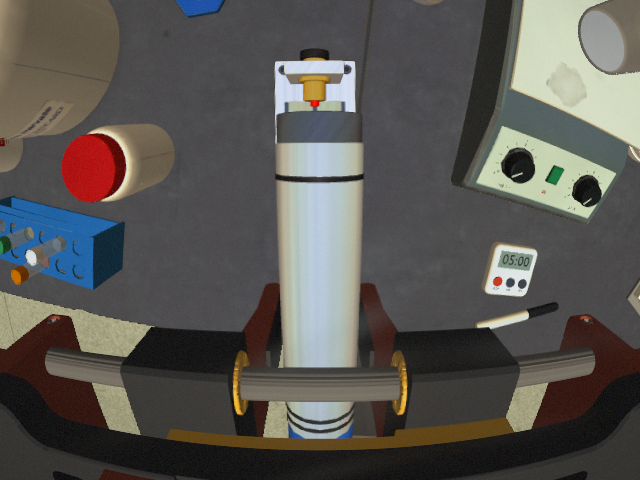

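View pics/s4.png

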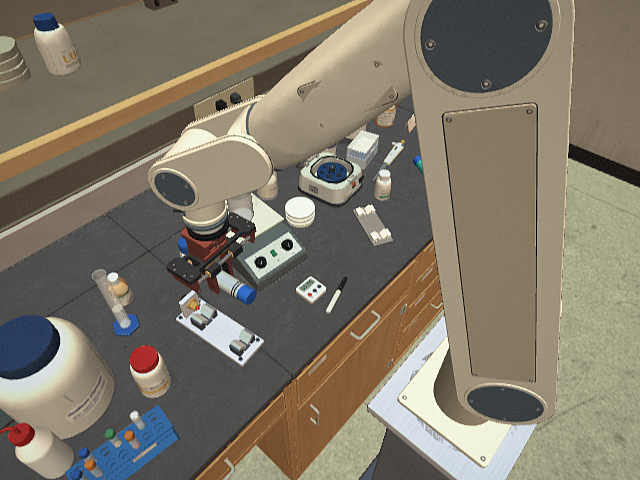

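The wrist view shows the barrel held straight, with its nose edge at y≈112. The red pin is at about (314,105), the brass sleeve at (314,88), and the base corners near (276,62) and (355,62). The scene view shows the cradle is empty. I'll enlarge the back stop region.

```bash
python3 - <<'E'
from h import *
w=cv2.imread("pics/w4.png");crop(w,"w4c",265,40,105,110,7.2 and 5)
E
```

```text
(no output)
```

View pics/w4c.png

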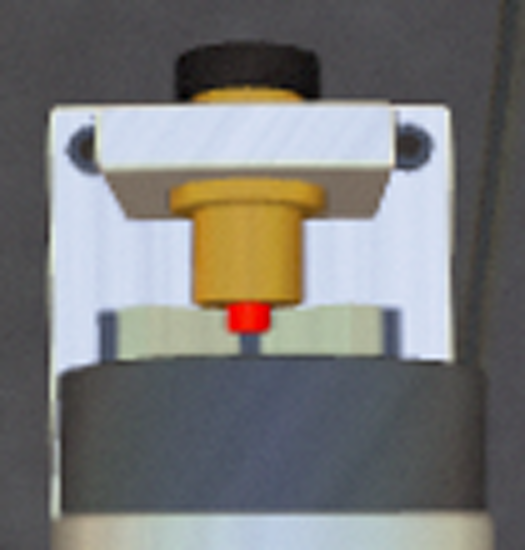

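```bash
python3 - <<'E'
from h import *
np.set_printoptions(precision=1,suppress=True)
w=snap("wrist");o=ctrl.get_obs();e=o["ee_pos"];print(e)
def L(p,z):return at(w,265+p[0]/5,40+p[1]/5,z,True)
A=L((50,105),12);B=L((450,105),12);C=L((98,168),74);D=L((392,168),74)
print("base back corners",A,B,np.linalg.norm(A-B));print("bracket front top",C,D,np.linalg.norm(C-D),np.degrees(np.arctan2(*(A-B)[[1,0]]))-90,np.degrees(np.arctan2(*(C-D)[[1,0]]))-90)
for p,z in [((248,305),60),((248,332),54)]: print(L(p,z))
za=e[2]+11
n=at(w,319.7,112,za+15,True);print("nose",n); m=at(w,319.5,345,za+17,True);print("mid",m)
R=cv2.Rodrigues(o["orientation"])[0];print("tool yaw",np.degrees(np.arctan2(-R[1,0],-R[0,0])),"tilt",R[:,1],R[2])
yaw=np.radians(6.6);u=np.array([np.cos(yaw),np.sin(yaw)]);v=np.array([-u[1],u[0]])
for P,nm,lx in [((A+B)/2,"base",115),((C+D)/2,"brk",90)]:
    print(nm,"origin",P[:2]-lx*u)
E
```

```text
[489.1 246.  232.4]
base back corners [640. 308.  12.] [648.8 229.4  12. ] 79.12737472519046
bracket front top [617.3 290.   74. ] [622.7 241.9  74. ] 48.36326452557439 6.429649860774134 6.396939905466368
[597.9 263.   60. ]
[593.7 262.6  54. ]
nose [574.4 256.2 258.4]
mid [488.5 246.3 260.4]
tool yaw 6.593954990036256 tilt [-0. -0. -1.] [ 0. -1.  0.]
base origin [530.2 255.5]
brk origin [530.6 255.6]
```

```bash
python3 - <<'E'
from h import *
np.set_printoptions(precision=1,suppress=True)
w=snap("wrist")
print("jar",at(w,94,167,128,True),"balance near corner",at(w,453,183,60,True),"rack corner",at(w,123,225,30,True), "timer", at(w,512,270,18,True))
s=snap("scene");print(at(s,146,356,128))
E
```

```text
jar [533.4 429.5 128. ] balance near corner [543.7 129.4  60. ] rack corner [459.9 457.1  30. ] timer [454.3  17.   18. ]
[528.2 434.4 128. ]
```

```bash
python3 -m creep '[{"tx":4,"ty":3,"tz":-20,"rx":0,"ry":0,"rz":0,"fingers":255},{"tx":8,"ty":5.5,"tz":-60,"rx":0,"ry":0,"rz":0,"fingers":255},{"tx":8,"ty":5.5,"tz":-100,"rx":0,"ry":0,"rz":0,"fingers":255},{"tx":8,"ty":5.5,"tz":-135,"rx":0,"ry":0,"rz":0,"fingers":255},{"tx":8,"ty":5.5,"tz":-155,"rx":0,"ry":0,"rz":0,"fingers":255},{"tx":8,"ty":5.5,"tz":-165,"rx":0,"ry":0,"rz":0,"fingers":255},{"tx":8,"ty":5.5,"tz":-165,"rx":0,"ry":0,"rz":0,"fingers":255},{"tx":8,"ty":5.5,"tz":-165,"rx":0,"ry":0,"rz":0,"fingers":255}]'
python3 - <<'E'
from h import *
w=snap("wrist","w5");s=snap("scene","s5");o=ctrl.get_obs();print(o["ee_pos"],o["ft_force"])
crop(s["pixels"],"s5c",150,250,130,120,6);crop(w["pixels"],"w5c",255,0,130,140,5)
E
```

```text
t: 7.52
ee_pos: [498.0, 252.9, 68.6]
orientation: [-0.124, 2.161, -2.16]
ft_force: [0.7, 0.1, -3.1]
width: 33.4
[497.95768149 252.9890647   68.70826365] [-0.05784713 -0.74774308 -2.75935772]
```

View pics/w5.png

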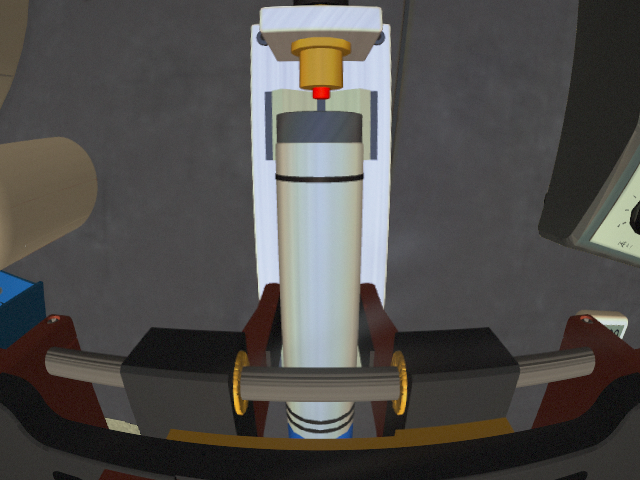

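View pics/s5c.png

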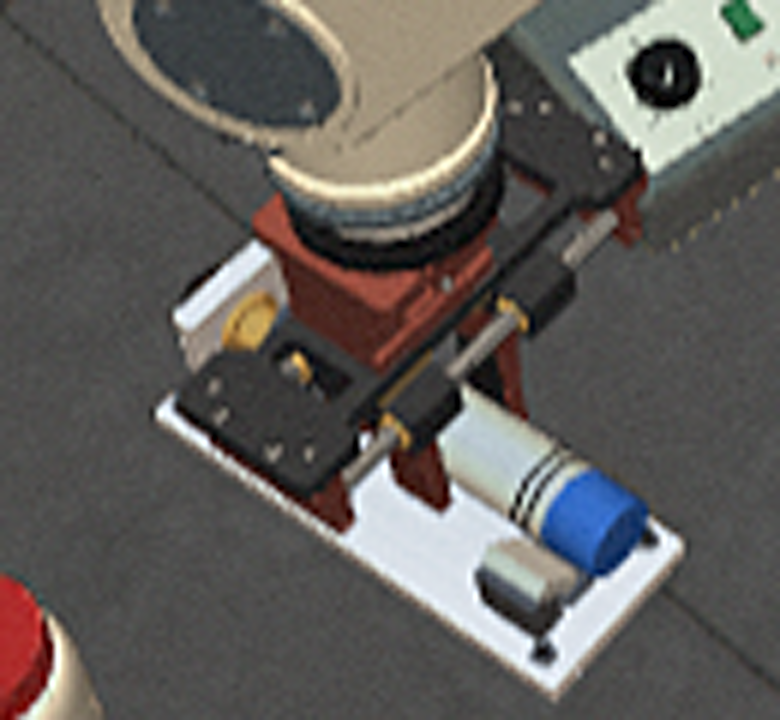

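View pics/w5c.png

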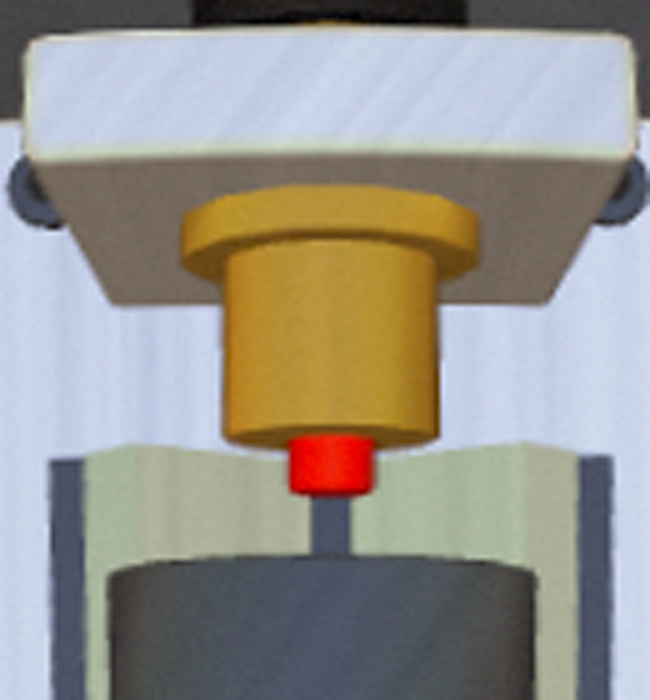

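The nose centre is at about (319.5,112) and the V slot and pin at about (321.2,95). The barrel is therefore roughly 0.8 mm too far towards +y, with about 14 mm of gap to the pin. I'll correct that and lower.

```bash
python3 -m creep '[{"tx":0,"ty":-0.8,"tz":-10,"rx":0,"ry":0,"rz":0,"fingers":255},{"tx":0,"ty":-0.8,"tz":-18,"rx":0,"ry":0,"rz":0,"fingers":255},{"tx":0,"ty":-0.8,"tz":-22,"rx":0,"ry":0,"rz":0,"fingers":255},{"tx":0,"ty":-0.8,"tz":-24,"rx":0,"ry":0,"rz":0,"fingers":255},{"tx":0,"ty":-0.8,"tz":-24,"rx":0,"ry":0,"rz":0,"fingers":255}]'
python3 -m creep '[{"tx":0,"ty":0,"tz":-1,"rx":0,"ry":0,"rz":0,"fingers":255},{"tx":0,"ty":0,"tz":-1,"rx":0,"ry":0,"rz":0,"fingers":255}]'
python3 - <<'E'
from h import *
w=snap("wrist","w6");o=ctrl.get_obs();print(o["ee_pos"],o["ft_force"],o["moment"])
crop(w["pixels"],"w6c",255,0,130,140,5)
E
```

```text
t: 8.25
ee_pos: [497.2, 251.9, 43.5]
orientation: [-0.127, 2.161, -2.161]
ft_force: [-0.7, -0.6, -2.2]
width: 33.2
t: 8.5
ee_pos: [497.3, 251.9, 42.8]
orientation: [-0.126, 2.161, -2.161]
ft_force: [-0.8, -0.4, -1.2]
width: 33.3
[497.34918821 251.93001485  42.78067954] [ 0.37874563  0.95858453 -1.74659014] [-0.01925262 -0.01445081 -0.02606978]
```

View pics/w6c.png

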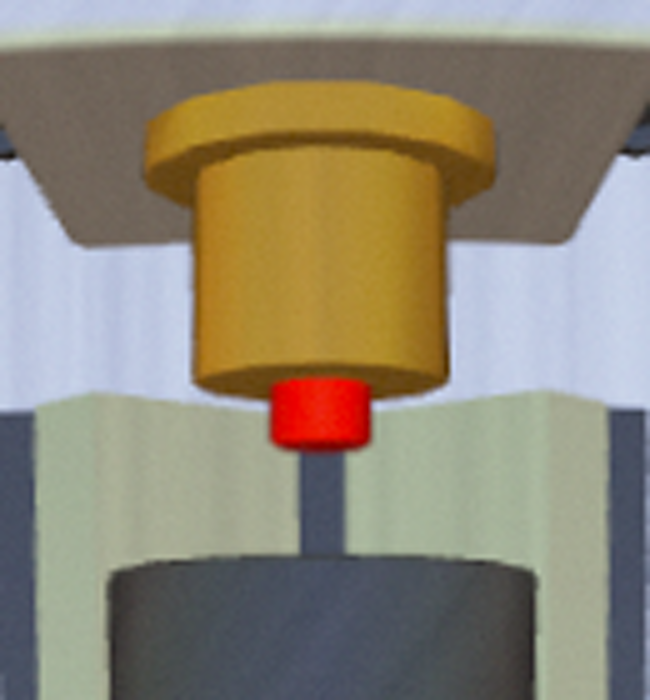

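The barrel is now centred over the slot (322 against 321 in the crop), with the pin well ahead of the nose. I'm lowering it to contact.

```bash
python3 -m creep '[{"tx":0,"ty":0,"tz":-0.7,"rx":0,"ry":0,"rz":0,"fingers":255},{"tx":0,"ty":0,"tz":-0.7,"rx":0,"ry":0,"rz":0,"fingers":255}]'
python3 -m creep '[{"tx":0,"ty":0,"tz":-0.6,"rx":0,"ry":0,"rz":0,"fingers":255},{"tx":0,"ty":0,"tz":-0.6,"rx":0,"ry":0,"rz":0,"fingers":255}]'
```

```text
t: 8.8
ee_pos: [497.3, 251.9, 42.0]
orientation: [-0.126, 2.161, -2.161]
ft_force: [-0.4, 0.9, -2.3]
width: 33.7
t: 9.05
ee_pos: [497.2, 251.9, 41.3]
orientation: [-0.126, 2.161, -2.161]
ft_force: [-0.5, 0.2, -2.5]
width: 33.7
```

```bash
python3 -m creep '[{"tx":0,"ty":0,"tz":-0.6,"rx":0,"ry":0,"rz":0,"fingers":255},{"tx":0,"ty":0,"tz":-0.6,"rx":0,"ry":0,"rz":0,"fingers":255}]'
python3 -m creep '[{"tx":0,"ty":0,"tz":-0.6,"rx":0,"ry":0,"rz":0,"fingers":255},{"tx":0,"ty":0,"tz":-0.6,"rx":0,"ry":0,"rz":0,"fingers":255}]'
```

```text
t: 9.3
ee_pos: [497.3, 251.9, 40.8]
orientation: [-0.126, 2.161, -2.161]
ft_force: [-0.2, -0.4, -1.2]
width: 32.9
t: 9.55
ee_pos: [497.3, 251.8, 40.7]
orientation: [-0.126, 2.161, -2.161]
ft_force: [-2.1, -1.8, 4.7]
width: 33.6
```

The barrel is seated: the vertical force went from -2 to +4.7 N. I'll release it and lift away.

```bash
python3 -m creep '[{"tx":0,"ty":0,"tz":0,"rx":0,"ry":0,"rz":0,"fingers":60},{"tx":0,"ty":0,"tz":0,"rx":0,"ry":0,"rz":0,"fingers":60},{"tx":0,"ty":0,"tz":0,"rx":0,"ry":0,"rz":0,"fingers":60},{"tx":0,"ty":0,"tz":0,"rx":0,"ry":0,"rz":0,"fingers":60},{"tx":0,"ty":0,"tz":0,"rx":0,"ry":0,"rz":0,"fingers":60},{"tx":0,"ty":0,"tz":20,"rx":0,"ry":0,"rz":0,"fingers":60},{"tx":0,"ty":0,"tz":60,"rx":0,"ry":0,"rz":0,"fingers":60},{"tx":0,"ty":0,"tz":100,"rx":0,"ry":0,"rz":0,"fingers":60},{"tx":0,"ty":0,"tz":100,"rx":0,"ry":0,"rz":0,"fingers":60},{"tx":0,"ty":0,"tz":100,"rx":0,"ry":0,"rz":0,"fingers":60}]'
python3 - <<'E'
from h import *
w=snap("wrist","w7");s=snap("scene","s7");o=ctrl.get_obs();print(o["ee_pos"],o["ft_force"],o["moment"])
crop(s["pixels"],"s7c",150,250,130,120,6);crop(w["pixels"],"w7c",245,20,150,170,4)
E
```

```text
t: 10.8
ee_pos: [496.8, 251.7, 139.7]
orientation: [-0.127, 2.161, -2.162]
ft_force: [-0.2, 0.7, -0.1]
width: 67.2
[496.38072053 251.4670831  138.85819224] [-0.37718868  0.55650159 -0.17181333] [ 0.00518574 -0.04461414 -0.05668783]
```

View pics/w7.png

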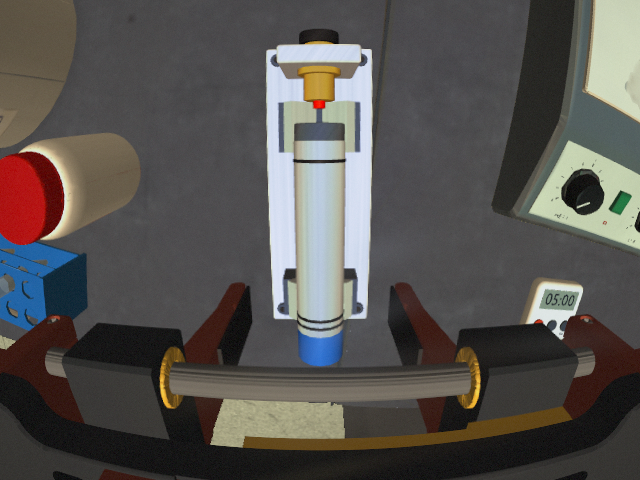

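View pics/s7c.png

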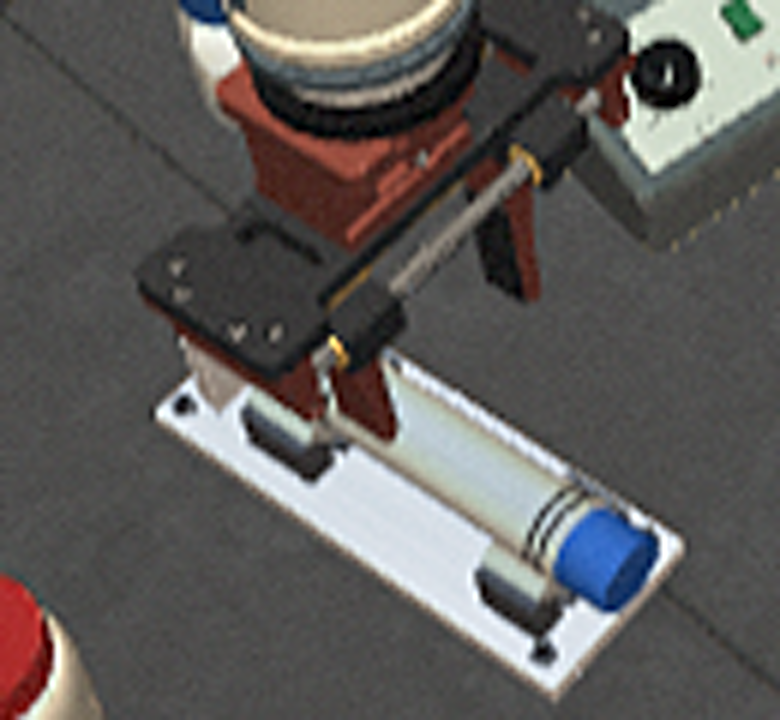

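View pics/w7c.png

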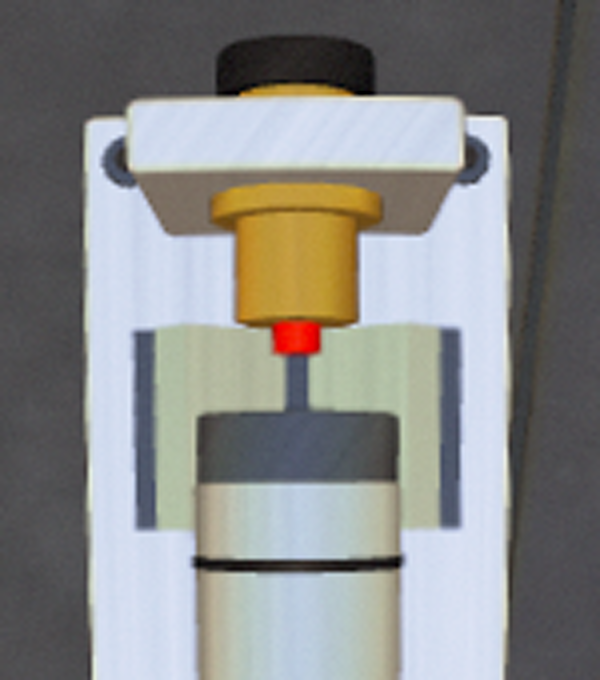

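The barrel lies in both saddles. The nose edge is at wrist px (319.5,123), the pin tip at (319,108) and the tail at (320,363). Next I'll work out the push geometry.

```bash
python3 - <<'E'
from h import *
np.set_printoptions(precision=2,suppress=True)
w=snap("wrist");o=ctrl.get_obs();print(o["ee_pos"])
yaw=np.radians(6.5);u=np.array([np.cos(yaw),np.sin(yaw)]);O=np.array([530.2,255.5])
def loc(P): d=P[:2]-O; return d@u, d@[-u[1],u[0]]
L=lambda p,z:at(w,245+p[0]/4,20+p[1]/4,z,True)
for n,p,z in [("nose",(298,411),65),("pin tip",(297,353),54),("sleeve",(297,321),60),("brk",(297,170),74),("saddle front",(145,328),45),("saddle back",(145,528),45)]:
    P=L(p,z);print(n,P,loc(P))
P=at(w,320,361,60,True);print("tail",P,loc(P)); print("tcp",loc(o["ee_pos"]))
R=cv2.Rodrigues(o["orientation"])[0];print(R)
E
```

```text
[496.39 251.49 138.78]
nose [582.45 261.91  65.  ] (np.float64(52.63501922233639), np.float64(0.4542158025808165))
pin tip [592.14 263.2   54.  ] (np.float64(62.41576156273274), np.float64(0.6382482695415282))
sleeve [596.66 263.74  60.  ] (np.float64(66.9604128636079), np.float64(0.6613169117226864))
brk [617.74 266.24  74.  ] (np.float64(88.19486368335869), np.float64(0.7609633336119971))
saddle front [594.44 288.46  45.  ] (np.float64(67.55681943314654), np.float64(25.47291292827854))
saddle back [561.24 284.79  45.  ] (np.float64(34.15559292536384), np.float64(25.58814845790833))
tail [415.85 241.84  60.  ] (np.float64(-115.16383658381777), np.float64(-0.6228674978438437))
tcp (np.float64(-34.043364025320066), np.float64(-0.16212486944717827))
[[-0.99 -0.    0.12]
 [-0.12 -0.   -0.99]
 [ 0.   -1.    0.  ]]
```

```bash
python3 -m creep '[{"tx":-35,"ty":-4,"tz":0,"rx":0,"ry":0,"rz":0,"fingers":255},{"tx":-75,"ty":-8.5,"tz":0,"rx":0,"ry":0,"rz":0,"fingers":255},{"tx":-110,"ty":-12.5,"tz":0,"rx":0.003,"ry":-0.03,"rz":0,"fingers":255},{"tx":-117,"ty":-13.3,"tz":0,"rx":0.007,"ry":-0.06,"rz":0,"fingers":255},{"tx":-117,"ty":-13.3,"tz":0,"rx":0.007,"ry":-0.06,"rz":0,"fingers":255},{"tx":-117,"ty":-13.3,"tz":-30,"rx":0.007,"ry":-0.06,"rz":0,"fingers":255},{"tx":-117,"ty":-13.3,"tz":-60,"rx":0.007,"ry":-0.06,"rz":0,"fingers":255},{"tx":-117,"ty":-13.3,"tz":-83,"rx":0.007,"ry":-0.06,"rz":0,"fingers":255},{"tx":-117,"ty":-13.3,"tz":-83,"rx":0.007,"ry":-0.06,"rz":0,"fingers":255},{"tx":-117,"ty":-13.3,"tz":-83,"rx":0.007,"ry":-0.06,"rz":0,"fingers":255}]'
python3 - <<'E'
from h import *
np.set_printoptions(precision=2,suppress=True)
w=snap("wrist","w8");s=snap("scene","s8");o=ctrl.get_obs();print(o["ee_pos"],o["ft_force"],o["moment"])
crop(s["pixels"],"s8c",170,270,120,100,6)
yaw=np.radians(6.5);u=np.array([np.cos(yaw),np.sin(yaw)]);d=o["ee_pos"][:2]-[530.2,255.5];print(d@u,d@[-u[1],u[0]])
E
```

```text
t: 12.2
ee_pos: [381.0, 238.8, 57.4]
orientation: [-0.06, 2.136, -2.129]
ft_force: [-0.2, -0.1, 0.4]
width: 0.3
[381.07 238.99  57.92] [ 0.6  -0.5   0.36] [0.03 0.03 0.03]
-150.03642655662972 0.4794960435630044
```

View pics/w8.png

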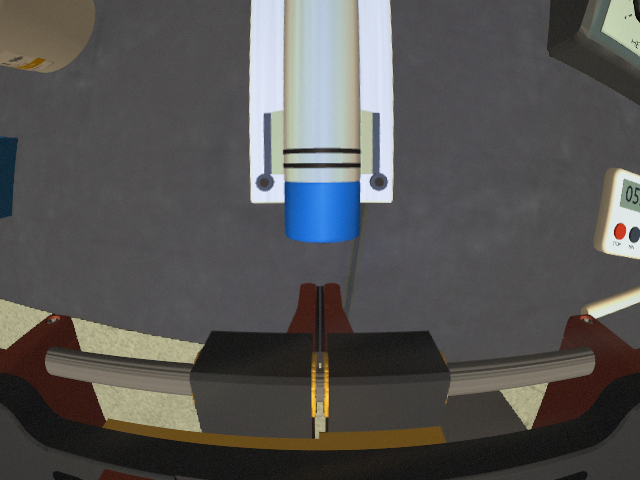

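View pics/s8c.png

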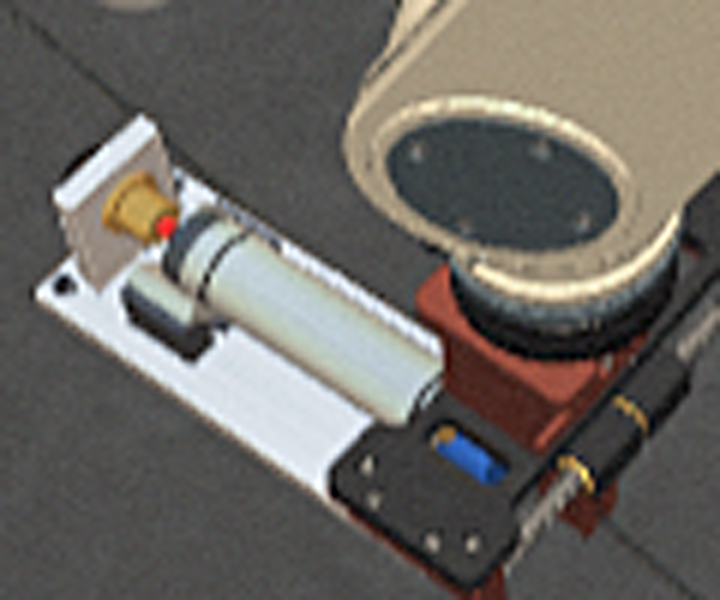

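The fingertips are closed at about (320,285), lined up with the tail face at (322,240). The scene view shows the nose still short of the red pin. I'm approaching the tail.

```bash
python3 -m creep '[{"tx":4,"ty":0.45,"tz":0,"rx":0,"ry":0,"rz":0,"fingers":255},{"tx":8,"ty":0.9,"tz":0,"rx":0,"ry":0,"rz":0,"fingers":255},{"tx":12,"ty":1.4,"tz":0,"rx":0,"ry":0,"rz":0,"fingers":255},{"tx":15,"ty":1.7,"tz":0,"rx":0,"ry":0,"rz":0,"fingers":255},{"tx":17,"ty":1.9,"tz":0,"rx":0,"ry":0,"rz":0,"fingers":255},{"tx":18,"ty":2.0,"tz":0,"rx":0,"ry":0,"rz":0,"fingers":255},{"tx":18,"ty":2.0,"tz":0,"rx":0,"ry":0,"rz":0,"fingers":255}]'
python3 -m creep '[{"tx":0.5,"ty":0.06,"tz":0,"rx":0,"ry":0,"rz":0,"fingers":255},{"tx":1,"ty":0.11,"tz":0,"rx":0,"ry":0,"rz":0,"fingers":255},{"tx":1.5,"ty":0.17,"tz":0,"rx":0,"ry":0,"rz":0,"fingers":255},{"tx":2,"ty":0.23,"tz":0,"rx":0,"ry":0,"rz":0,"fingers":255},{"tx":2,"ty":0.23,"tz":0,"rx":0,"ry":0,"rz":0,"fingers":255}]'
python3 -m creep '[{"tx":0.5,"ty":0.06,"tz":0,"rx":0,"ry":0,"rz":0,"fingers":255},{"tx":1,"ty":0.11,"tz":0,"rx":0,"ry":0,"rz":0,"fingers":255},{"tx":1.5,"ty":0.17,"tz":0,"rx":0,"ry":0,"rz":0,"fingers":255},{"tx":2,"ty":0.23,"tz":0,"rx":0,"ry":0,"rz":0,"fingers":255}]'
python3 -m creep '[{"tx":0.5,"ty":0.06,"tz":0,"rx":0,"ry":0,"rz":0,"fingers":255},{"tx":1,"ty":0.11,"tz":0,"rx":0,"ry":0,"rz":0,"fingers":255},{"tx":1.5,"ty":0.17,"tz":0,"rx":0,"ry":0,"rz":0,"fingers":255},{"tx":2,"ty":0.23,"tz":0,"rx":0,"ry":0,"rz":0,"fingers":255}]'
```

```text
t: 13.18
ee_pos: [398.2, 240.6, 57.1]
orientation: [-0.06, 2.136, -2.129]
ft_force: [-0.1, 0.9, 0.2]
width: 0.6
t: 13.8
ee_pos: [400.3, 240.8, 57.2]
orientation: [-0.06, 2.136, -2.129]
ft_force: [0.4, 0.3, 0.5]
width: 0.3
t: 14.3
ee_pos: [402.3, 241.1, 57.2]
orientation: [-0.06, 2.136, -2.129]
ft_force: [1.1, 0.4, 0.8]
width: 0.6
t: 14.8
ee_pos: [403.7, 241.1, 57.1]
orientation: [-0.061, 2.136, -2.13]
ft_force: [-3.6, 1.5, 0.8]
width: 0.8
```

```bash
python3 -m creep '[{"tx":0,"ty":0,"tz":0,"rx":0,"ry":0,"rz":0,"fingers":255}]'
python3 -m creep '[{"tx":0.5,"ty":0.06,"tz":0,"rx":0,"ry":0,"rz":0,"fingers":255},{"tx":1,"ty":0.11,"tz":0,"rx":0,"ry":0,"rz":0,"fingers":255},{"tx":1.5,"ty":0.17,"tz":0,"rx":0,"ry":0,"rz":0,"fingers":255},{"tx":2,"ty":0.23,"tz":0,"rx":0,"ry":0,"rz":0,"fingers":255}]'
python3 - <<'E'
from h import *
w=snap("wrist","w9");s=snap("scene","s9");o=ctrl.get_obs();print(o["ee_pos"],o["ft_force"],o["moment"])
crop(s["pixels"],"s9c",170,270,90,75,8)
E
```

```text
t: 14.92
ee_pos: [403.8, 241.2, 57.1]
orientation: [-0.061, 2.136, -2.13]
ft_force: [-3.5, 0.7, 2.6]
width: 0.9
t: 15.42
ee_pos: [406.4, 241.5, 57.1]
orientation: [-0.06, 2.136, -2.129]
ft_force: [-2.3, -0.3, 1.1]
width: -0.2
[406.48481178 241.54382769  57.15306072] [-1.90230007 -0.34937186  0.14988374] [0.00232732 0.37408702 0.02605705]
```

View pics/w9.png

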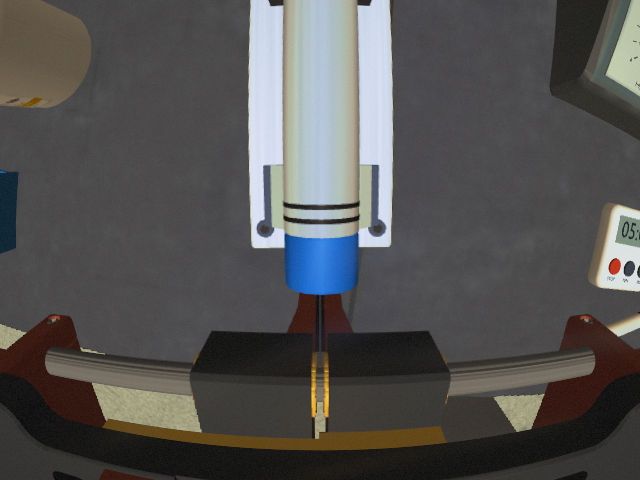

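View pics/s9c.png

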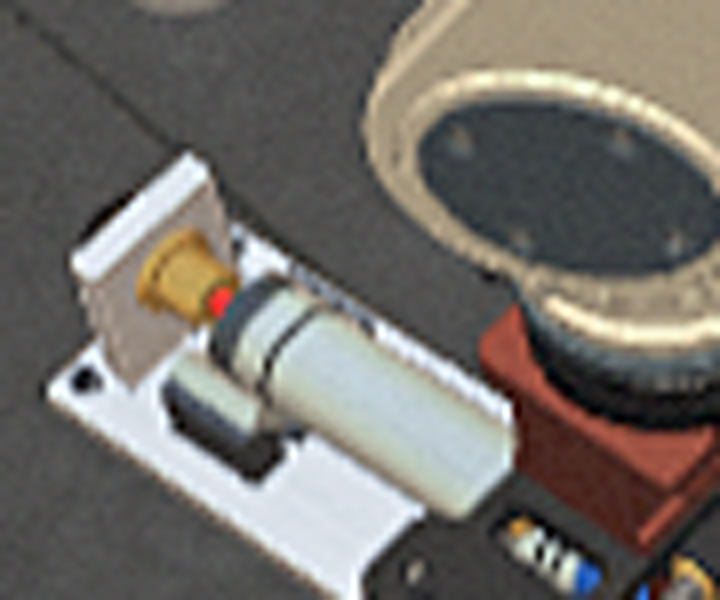

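The nose is just short of the pin and the barrel slides with about 2 N of friction. Roughly 12 mm is left, so I'll carry on gently.

```bash
python3 -m creep '[{"tx":0.5,"ty":0.06,"tz":0,"rx":0,"ry":0,"rz":0,"fingers":255},{"tx":1,"ty":0.11,"tz":0,"rx":0,"ry":0,"rz":0,"fingers":255},{"tx":1.5,"ty":0.17,"tz":0,"rx":0,"ry":0,"rz":0,"fingers":255},{"tx":2,"ty":0.23,"tz":0,"rx":0,"ry":0,"rz":0,"fingers":255}]'
python3 -m creep '[{"tx":0.5,"ty":0.06,"tz":0,"rx":0,"ry":0,"rz":0,"fingers":255},{"tx":1,"ty":0.11,"tz":0,"rx":0,"ry":0,"rz":0,"fingers":255},{"tx":1.5,"ty":0.17,"tz":0,"rx":0,"ry":0,"rz":0,"fingers":255},{"tx":2,"ty":0.23,"tz":0,"rx":0,"ry":0,"rz":0,"fingers":255}]'
python3 -m creep '[{"tx":0.5,"ty":0.06,"tz":0,"rx":0,"ry":0,"rz":0,"fingers":255},{"tx":1,"ty":0.11,"tz":0,"rx":0,"ry":0,"rz":0,"fingers":255},{"tx":1.5,"ty":0.17,"tz":0,"rx":0,"ry":0,"rz":0,"fingers":255},{"tx":2,"ty":0.23,"tz":0,"rx":0,"ry":0,"rz":0,"fingers":255}]'
python3 - <<'E'
from h import *
s=snap("scene","s10");o=ctrl.get_obs();print(o["ee_pos"],o["ft_force"],o["moment"])
crop(s["pixels"],"s10c",170,270,70,65,9)
E
```

```text
t: 16.02
ee_pos: [408.4, 241.8, 57.2]
orientation: [-0.06, 2.136, -2.129]
ft_force: [-1.8, -0.1, -0.1]
width: 0.8
t: 16.52
ee_pos: [410.3, 242.0, 57.2]
orientation: [-0.06, 2.136, -2.129]
ft_force: [-2.8, 0.1, 0.1]
width: 0.5
t: 17.02
ee_pos: [412.3, 242.2, 57.2]
orientation: [-0.06, 2.136, -2.129]
ft_force: [-2.5, -0.3, 0.0]
width: 0.7
[412.41407854 242.25115086  57.18863915] [-1.74421032 -0.28099276  0.02449568] [0.0191562  0.35015471 0.00613497]
```

View pics/s10c.png

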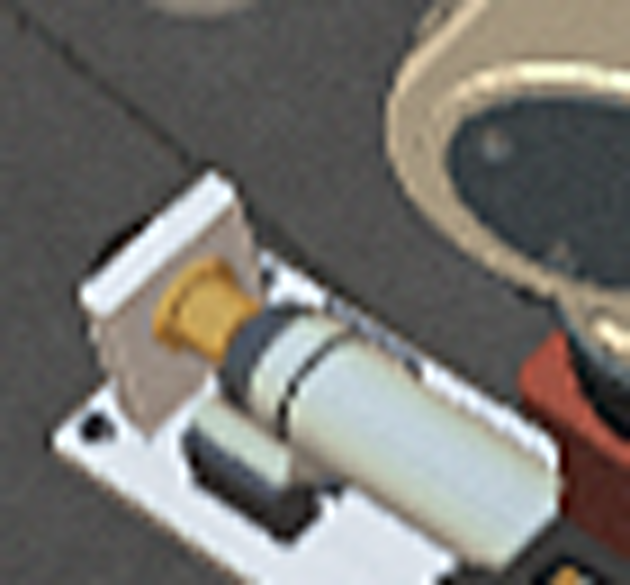

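```bash
python3 -m creep '[{"tx":0.3,"ty":0.03,"tz":0,"rx":0,"ry":0,"rz":0,"fingers":255},{"tx":0.6,"ty":0.07,"tz":0,"rx":0,"ry":0,"rz":0,"fingers":255},{"tx":1,"ty":0.11,"tz":0,"rx":0,"ry":0,"rz":0,"fingers":255}]'
python3 -m creep '[{"tx":0.3,"ty":0.03,"tz":0,"rx":0,"ry":0,"rz":0,"fingers":255},{"tx":0.6,"ty":0.07,"tz":0,"rx":0,"ry":0,"rz":0,"fingers":255},{"tx":1,"ty":0.11,"tz":0,"rx":0,"ry":0,"rz":0,"fingers":255}]'
```

```text
t: 17.45
ee_pos: [413.3, 242.3, 57.2]
orientation: [-0.06, 2.136, -2.129]
ft_force: [-1.1, -0.1, -1.1]
width: 0.4
t: 17.82
ee_pos: [414.2, 242.4, 57.1]
orientation: [-0.061, 2.136, -2.129]
ft_force: [-2.2, 0.8, -0.0]
width: 0.4
```

```bash
python3 -m creep '[{"tx":0.2,"ty":0.02,"tz":0,"rx":0,"ry":0,"rz":0,"fingers":255},{"tx":0.4,"ty":0.05,"tz":0,"rx":0,"ry":0,"rz":0,"fingers":255},{"tx":0.6,"ty":0.07,"tz":0,"rx":0,"ry":0,"rz":0,"fingers":255}]'
```

```text
t: 18.2
ee_pos: [414.9, 242.5, 57.2]
orientation: [-0.06, 2.136, -2.129]
ft_force: [-2.6, -0.0, -0.0]
width: 0.4
```

```bash
python3 -m creep '[{"tx":0.2,"ty":0.02,"tz":0,"rx":0,"ry":0,"rz":0,"fingers":255},{"tx":0.4,"ty":0.05,"tz":0,"rx":0,"ry":0,"rz":0,"fingers":255},{"tx":0.6,"ty":0.07,"tz":0,"rx":0,"ry":0,"rz":0,"fingers":255}]'
```

```text
t: 18.58
ee_pos: [415.5, 242.6, 57.2]
orientation: [-0.06, 2.136, -2.129]
ft_force: [-2.6, 0.9, 0.2]
width: 0.4
```

```bash
python3 -m creep '[{"tx":0.2,"ty":0.02,"tz":0,"rx":0,"ry":0,"rz":0,"fingers":255},{"tx":0.4,"ty":0.05,"tz":0,"rx":0,"ry":0,"rz":0,"fingers":255},{"tx":0.6,"ty":0.07,"tz":0,"rx":0,"ry":0,"rz":0,"fingers":255}]'
python3 - <<'E'
from h import *
s=snap("scene","s11");o=ctrl.get_obs();print(o["ee_pos"],o["ft_force"],o["moment"])
crop(s["pixels"],"s11c",170,270,70,65,9)
E
```

```text
t: 18.95
ee_pos: [416.1, 242.6, 57.2]
orientation: [-0.06, 2.136, -2.129]
ft_force: [-3.2, 0.3, -0.8]
width: 0.7
[416.10644373 242.65845443  57.18085439] [-2.87815562  1.29433347 -0.75244115] [0.11537091 0.51961861 0.06978114]
```

View pics/s11c.png

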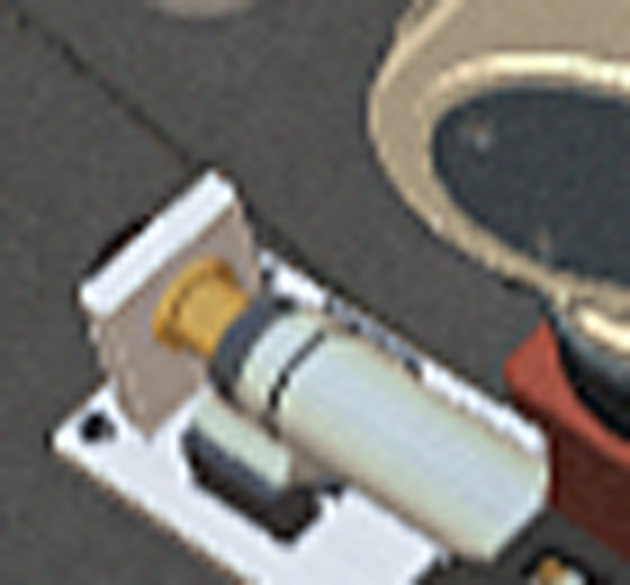

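The nose now hides the pin and covers the end of the sleeve, and the push moment is rising with the pin spring. I'm going in finer steps.

```bash
python3 -m creep '[{"tx":0.2,"ty":0.02,"tz":0,"rx":0,"ry":0,"rz":0,"fingers":255},{"tx":0.4,"ty":0.05,"tz":0,"rx":0,"ry":0,"rz":0,"fingers":255},{"tx":0.4,"ty":0.05,"tz":0,"rx":0,"ry":0,"rz":0,"fingers":255}]'
```

```text
t: 19.38
ee_pos: [416.5, 242.7, 57.2]
orientation: [-0.06, 2.136, -2.129]
ft_force: [-2.9, 0.6, -0.3]
width: 0.7
```

```bash
python3 -m creep '[{"tx":0.2,"ty":0.02,"tz":0,"rx":0,"ry":0,"rz":0,"fingers":255},{"tx":0.4,"ty":0.05,"tz":0,"rx":0,"ry":0,"rz":0,"fingers":255},{"tx":0.4,"ty":0.05,"tz":0,"rx":0,"ry":0,"rz":0,"fingers":255}]'
```

```text
t: 19.75
ee_pos: [416.9, 242.7, 57.2]
orientation: [-0.06, 2.136, -2.129]
ft_force: [-1.9, 0.7, -0.7]
width: 0.6
```

```bash
python3 -m creep '[{"tx":0.2,"ty":0.02,"tz":0,"rx":0,"ry":0,"rz":0,"fingers":255},{"tx":0.4,"ty":0.05,"tz":0,"rx":0,"ry":0,"rz":0,"fingers":255},{"tx":0.4,"ty":0.05,"tz":0,"rx":0,"ry":0,"rz":0,"fingers":255}]'
```

```text
t: 20.12
ee_pos: [417.3, 242.8, 57.2]
orientation: [-0.06, 2.136, -2.129]
ft_force: [-2.1, -0.6, -0.3]
width: 0.4
```

```bash
python3 -m creep '[{"tx":0.2,"ty":0.02,"tz":0,"rx":0,"ry":0,"rz":0,"fingers":255},{"tx":0.4,"ty":0.05,"tz":0,"rx":0,"ry":0,"rz":0,"fingers":255},{"tx":0.4,"ty":0.05,"tz":0,"rx":0,"ry":0,"rz":0,"fingers":255}]'
```

```text
t: 20.5
ee_pos: [417.7, 242.9, 57.2]
orientation: [-0.06, 2.136, -2.129]
ft_force: [-2.5, 1.1, 0.6]
width: 0.6
```

```bash
python3 -m creep '[{"tx":0.2,"ty":0.02,"tz":0,"rx":0,"ry":0,"rz":0,"fingers":255},{"tx":0.4,"ty":0.05,"tz":0,"rx":0,"ry":0,"rz":0,"fingers":255},{"tx":0.4,"ty":0.05,"tz":0,"rx":0,"ry":0,"rz":0,"fingers":255}]'
```

```text
t: 20.88
ee_pos: [418.1, 242.9, 57.2]
orientation: [-0.06, 2.136, -2.129]
ft_force: [-2.5, 0.3, -0.5]
width: 0.2
```

```bash
python3 -m creep '[{"tx":0.2,"ty":0.02,"tz":0,"rx":0,"ry":0,"rz":0,"fingers":255},{"tx":0.4,"ty":0.05,"tz":0,"rx":0,"ry":0,"rz":0,"fingers":255},{"tx":0.4,"ty":0.05,"tz":0,"rx":0,"ry":0,"rz":0,"fingers":255}]'
```

```text
t: 21.25
ee_pos: [418.4, 242.9, 57.2]
orientation: [-0.06, 2.136, -2.129]
ft_force: [-3.8, -0.6, 0.0]
width: 0.3
```

```bash
python3 -m creep '[{"tx":0.15,"ty":0.02,"tz":0,"rx":0,"ry":0,"rz":0,"fingers":255},{"tx":0.3,"ty":0.03,"tz":0,"rx":0,"ry":0,"rz":0,"fingers":255},{"tx":0.3,"ty":0.03,"tz":0,"rx":0,"ry":0,"rz":0,"fingers":255}]'
```

```text
t: 21.62
ee_pos: [418.5, 242.9, 57.1]
orientation: [-0.061, 2.136, -2.129]
ft_force: [-4.1, 1.4, 1.5]
width: 0.4
```

```bash
python3 -m creep '[{"tx":0.15,"ty":0.02,"tz":0,"rx":0,"ry":0,"rz":0,"fingers":255},{"tx":0.3,"ty":0.03,"tz":0,"rx":0,"ry":0,"rz":0,"fingers":255},{"tx":0.3,"ty":0.03,"tz":0,"rx":0,"ry":0,"rz":0,"fingers":255}]'
```

```text
t: 22.0
ee_pos: [418.5, 242.9, 57.1]
orientation: [-0.061, 2.136, -2.13]
ft_force: [-6.0, 2.0, 2.3]
width: 0.3
```

It's on the hard face: the position has stalled at x=418.5 and the force is rising. I'll build up slowly towards 11–12 N at the wrist, of which about 2 N is friction and spring.

```bash
python3 -m creep '[{"tx":0.15,"ty":0.02,"tz":0,"rx":0,"ry":0,"rz":0,"fingers":255},{"tx":0.3,"ty":0.03,"tz":0,"rx":0,"ry":0,"rz":0,"fingers":255},{"tx":0.3,"ty":0.03,"tz":0,"rx":0,"ry":0,"rz":0,"fingers":255}]'
```

```text
t: 22.38
ee_pos: [418.5, 242.9, 57.1]
orientation: [-0.062, 2.137, -2.13]
ft_force: [-6.8, 2.3, 3.2]
width: 0.3
```

```bash
python3 -m creep '[{"tx":0.15,"ty":0.02,"tz":0,"rx":0,"ry":0,"rz":0,"fingers":255},{"tx":0.3,"ty":0.03,"tz":0,"rx":0,"ry":0,"rz":0,"fingers":255},{"tx":0.3,"ty":0.03,"tz":0,"rx":0,"ry":0,"rz":0,"fingers":255}]'
```

```text
t: 22.75
ee_pos: [418.6, 242.9, 57.1]
orientation: [-0.062, 2.137, -2.13]
ft_force: [-8.3, 3.2, 3.8]
width: 0.3
```

```bash
python3 -m creep '[{"tx":0.1,"ty":0.1,"tz":0.05,"rx":0,"ry":0,"rz":0,"fingers":255},{"tx":0.2,"ty":0.2,"tz":0.1,"rx":0,"ry":0,"rz":0,"fingers":255},{"tx":0.3,"ty":0.3,"tz":0.1,"rx":0,"ry":0,"rz":0,"fingers":255},{"tx":0.3,"ty":0.3,"tz":0.1,"rx":0,"ry":0,"rz":0,"fingers":255}]'; python3 -c "
from h import *
print(ctrl.get_obs()['moment'])"
```

```text
t: 23.25
ee_pos: [418.6, 242.9, 57.1]
orientation: [-0.063, 2.136, -2.131]
ft_force: [-8.3, 0.9, 4.3]
width: 0.7
[0.29655804 1.42827039 0.04931767]
```

```bash
python3 -m creep '[{"tx":0.15,"ty":0.06,"tz":0,"rx":0,"ry":0,"rz":0,"fingers":255},{"tx":0.3,"ty":0.12,"tz":0,"rx":0,"ry":0,"rz":0,"fingers":255},{"tx":0.4,"ty":0.15,"tz":0,"rx":0,"ry":0,"rz":0,"fingers":255},{"tx":0.4,"ty":0.15,"tz":0,"rx":0,"ry":0,"rz":0,"fingers":255}]'
```

```text
t: 23.75
ee_pos: [418.6, 242.9, 57.1]
orientation: [-0.064, 2.137, -2.132]
ft_force: [-9.7, 1.1, 4.8]
width: 0.2
```

```bash
python3 -m creep '[{"tx":0.1,"ty":0.04,"tz":0.1,"rx":0,"ry":0,"rz":0,"fingers":255},{"tx":0.2,"ty":0.08,"tz":0.2,"rx":0,"ry":0,"rz":0,"fingers":255},{"tx":0.3,"ty":0.1,"tz":0.3,"rx":0,"ry":0,"rz":0,"fingers":255},{"tx":0.3,"ty":0.1,"tz":0.3,"rx":0,"ry":0,"rz":0,"fingers":255}]'
```

```text
t: 24.25
ee_pos: [418.6, 242.9, 57.1]
orientation: [-0.064, 2.137, -2.132]
ft_force: [-10.0, 1.0, 2.4]
width: 0.7
```

```bash
python3 -m creep '[{"tx":0.15,"ty":0.05,"tz":0.1,"rx":0,"ry":0,"rz":0,"fingers":255},{"tx":0.3,"ty":0.1,"tz":0.2,"rx":0,"ry":0,"rz":0,"fingers":255},{"tx":0.45,"ty":0.15,"tz":0.25,"rx":0,"ry":0,"rz":0,"fingers":255},{"tx":0.45,"ty":0.15,"tz":0.25,"rx":0,"ry":0,"rz":0,"fingers":255}]'
python3 - <<'E'
from h import *
s=snap("scene","s12");w=snap("wrist","w12");o=ctrl.get_obs();print(o["ee_pos"],o["ft_force"],o["moment"])
crop(s["pixels"],"s12c",170,270,70,65,9)
E
```

```text
t: 24.75
ee_pos: [418.6, 242.9, 57.2]
orientation: [-0.065, 2.137, -2.133]
ft_force: [-10.9, 1.8, 3.4]
width: 0.2
[418.64552564 242.90131904  57.18410336] [-9.76315307  2.17645937  2.06906456] [0.40188054 1.88890059 0.05573113]
```

View pics/s12c.png

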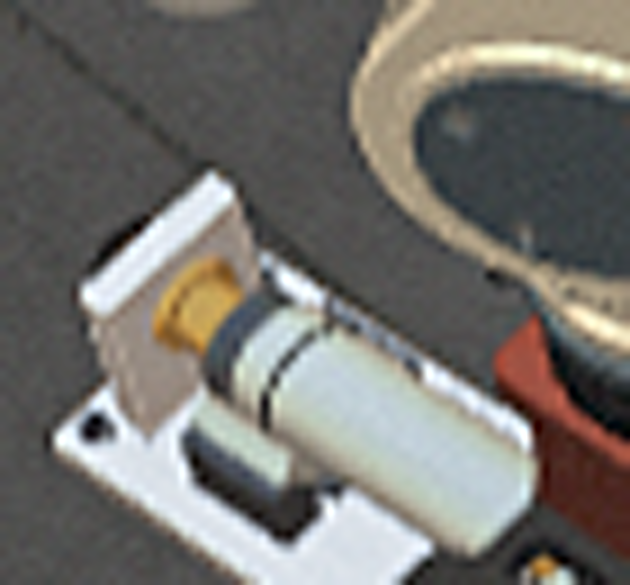

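View pics/w12.png

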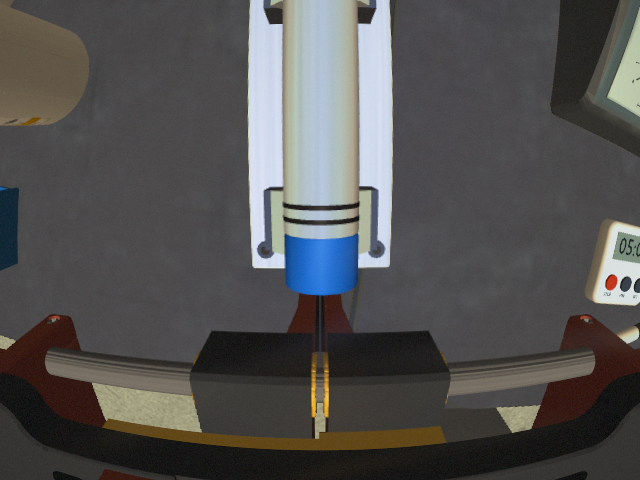

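The nose sits against the sleeve and the tail at (321,290) is square to the fingertips. I'll add slightly more force to cover friction and the spring, then hold.

```bash
python3 -m creep '[{"tx":0.15,"ty":0.07,"tz":0.05,"rx":0,"ry":0,"rz":0,"fingers":255},{"tx":0.3,"ty":0.15,"tz":0.1,"rx":0,"ry":0,"rz":0,"fingers":255},{"tx":0.45,"ty":0.25,"tz":0.2,"rx":0,"ry":0,"rz":0,"fingers":255},{"tx":0.45,"ty":0.25,"tz":0.2,"rx":0,"ry":0,"rz":0,"fingers":255},{"tx":0.45,"ty":0.25,"tz":0.2,"rx":0,"ry":0,"rz":0,"fingers":255}]'
python3 -m creep '[{"tx":0,"ty":0,"tz":0,"rx":0,"ry":0,"rz":0,"fingers":255},{"tx":0,"ty":0,"tz":0,"rx":0,"ry":0,"rz":0,"fingers":255}]'
```

```text
t: 25.48
ee_pos: [418.7, 242.9, 57.2]
orientation: [-0.066, 2.137, -2.134]
ft_force: [-11.0, 1.3, 1.9]
width: 0.4
t: 25.72
ee_pos: [418.6, 242.9, 57.2]
orientation: [-0.066, 2.137, -2.134]
ft_force: [-11.0, 1.5, 1.9]
width: 0.3
```

```bash
python3 -m creep '[{"tx":0.1,"ty":0.05,"tz":0.05,"rx":0,"ry":0,"rz":0,"fingers":255},{"tx":0.2,"ty":0.1,"tz":0.1,"rx":0,"ry":0,"rz":0,"fingers":255},{"tx":0.35,"ty":0.2,"tz":0.15,"rx":0,"ry":0,"rz":0,"fingers":255},{"tx":0.35,"ty":0.2,"tz":0.15,"rx":0,"ry":0,"rz":0,"fingers":255},{"tx":0.35,"ty":0.2,"tz":0.15,"rx":0,"ry":0,"rz":0,"fingers":255},{"tx":0.35,"ty":0.2,"tz":0.15,"rx":0,"ry":0,"rz":0,"fingers":255}]'
python3 -m creep '[{"tx":0,"ty":0,"tz":0,"rx":0,"ry":0,"rz":0,"fingers":255},{"tx":0,"ty":0,"tz":0,"rx":0,"ry":0,"rz":0,"fingers":255},{"tx":0,"ty":0,"tz":0,"rx":0,"ry":0,"rz":0,"fingers":255}]'
```

```text
t: 26.48
ee_pos: [418.7, 242.9, 57.2]
orientation: [-0.067, 2.137, -2.135]
ft_force: [-11.6, 0.6, 1.4]
width: 0.2
t: 26.85
ee_pos: [418.6, 242.9, 57.2]
orientation: [-0.067, 2.137, -2.135]
ft_force: [-11.8, 2.6, 1.0]
width: 0.6
```

That holds at about 12 N. I'm backing off straight and slowly, then retreating and raising the tool.

```bash
python3 -m creep '[{"tx":-0.7,"ty":-0.3,"tz":-0.2,"rx":0,"ry":0,"rz":0,"fingers":255},{"tx":-1.4,"ty":-0.6,"tz":-0.4,"rx":0,"ry":0,"rz":0,"fingers":255},{"tx":-2.1,"ty":-0.9,"tz":-0.6,"rx":0,"ry":0,"rz":0,"fingers":255},{"tx":-2.8,"ty":-1.1,"tz":-0.7,"rx":0,"ry":0,"rz":0,"fingers":255},{"tx":-4,"ty":-1.3,"tz":-0.7,"rx":0,"ry":0,"rz":0,"fingers":255},{"tx":-8,"ty":-1.7,"tz":-0.7,"rx":0,"ry":0,"rz":0,"fingers":255},{"tx":-18,"ty":-2.9,"tz":0,"rx":0,"ry":0,"rz":0,"fingers":255},{"tx":-30,"ty":-4,"tz":0,"rx":0,"ry":0,"rz":0,"fingers":255}]'
python3 -m creep '[{"tx":0,"ty":0,"tz":40,"rx":0,"ry":0,"rz":0,"fingers":255},{"tx":0,"ty":0,"tz":80,"rx":0,"ry":0,"rz":0,"fingers":255},{"tx":20,"ty":2,"tz":110,"rx":-0.003,"ry":0.03,"rz":0,"fingers":255},{"tx":60,"ty":7,"tz":110,"rx":-0.007,"ry":0.06,"rz":0,"fingers":255},{"tx":60,"ty":7,"tz":110,"rx":-0.007,"ry":0.06,"rz":0,"fingers":255},{"tx":60,"ty":7,"tz":110,"rx":-0.007,"ry":0.06,"rz":0,"fingers":255}]'
python3 - <<'E'
from h import *
s=snap("scene","s13");w=snap("wrist","w13");o=ctrl.get_obs();print(o["ee_pos"],o["ft_force"],o["moment"])
crop(s["pixels"],"s13c",170,270,110,95,7);crop(w["pixels"],"w13c",240,0,150,130,5)
E
```

```text
t: 27.85
ee_pos: [391.5, 240.2, 58.4]
orientation: [-0.059, 2.136, -2.128]
ft_force: [0.3, 0.9, -0.4]
width: 0.2
t: 28.6
ee_pos: [450.4, 246.7, 167.5]
orientation: [-0.128, 2.161, -2.163]
ft_force: [-0.6, -0.5, -0.3]
width: 0.5
[450.18326694 246.75387211 167.53642159] [-0.68397918  0.03958374 -0.83719919] [ 0.00192443 -0.01502734  0.0212415 ]
```

View pics/w13.png

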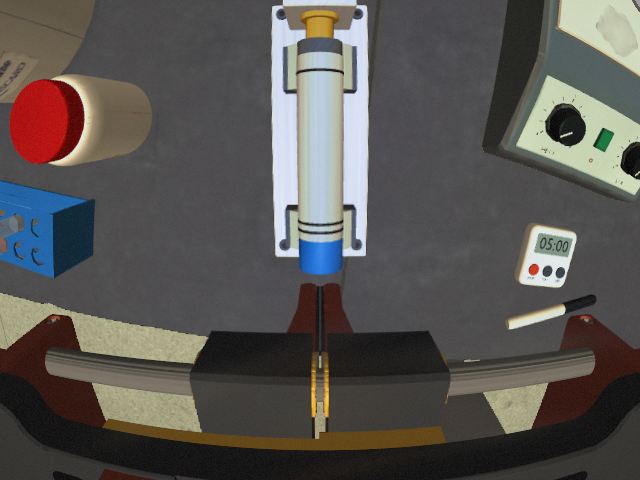

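View pics/w13c.png

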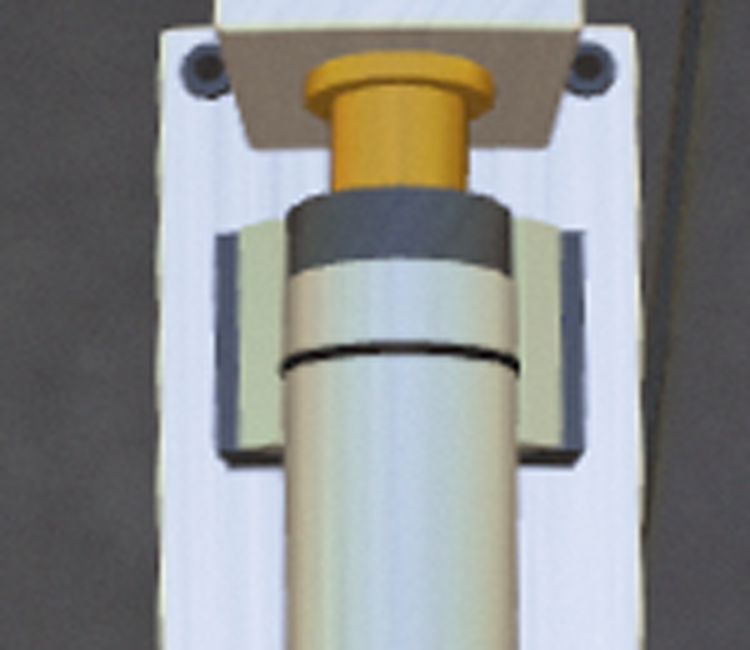

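View pics/s13c.png

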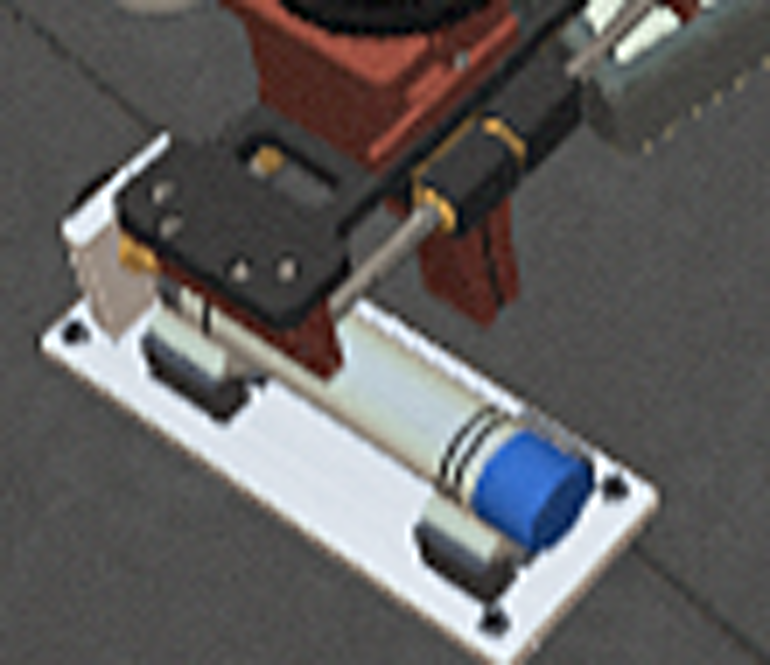

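The barrel is in both saddles, with its nose against the sleeve at about (320,38), no red pin showing and the tail at (321,272). The timer and jar are where they were. The travel of about 15 mm under push matches the measured 14–15 mm gap between nose and sleeve. Handing in.

```bash
python3 -c "
from workcell import ctrl
print(ctrl.close_job())"
```

```text
the job is handed in; nothing more can be done
None
```

I moved the steel barrel from its cradle into the V-block and slid it home against the brass sleeve. The job was handed in at about 29 s of the 69 s allowed. No verdict came back.

- **Placing:** I set it down on both saddles with the nose about 10 mm short of the red pin, let go, and pushed on the blue tail with closed fingertips.
- **Sliding:** It slid with about 2–3 N, the pin went in, and it stopped hard after about 15 mm. The cameras had shown a gap of 14–15 mm from nose to sleeve.
- **Pressing:** I built the push up slowly to about 12 N at the wrist; the highest reading after any step was 11.8 N. Allowing for friction and the pin spring, that is roughly 9–10 N on the sleeve. This is worked out, because the sleeve force can't be measured directly.
- **Last checks:** The final pictures show the nose on the sleeve with no red visible, the barrel on both saddles, and the timer and red jar where they were. The gripper was clear and the wrist force near zero.

While pressing there were small side and downward forces on the tail, up to 3 N and 5 N. I eased these to about 1–3 N before the final hold. The first move command was refused for missing keys and moved nothing.

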